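# Nest the measuring cups on the trivet

### The job

Put the four round measuring cups away as one nest: stand the largest upright in the middle of the round cork trivet and let go of it, then put the next smaller one inside it, and so on down to the smallest, each one level and right down on the floor of the cup before. The handles may point any way. Leave the square scoop, the butter, the salt pot and the spice jar where they are.

Things in the scene. Friction and masses are not known exactly. Their poses are not given: they have to be found in the camera images.
- cup_1: Round steel measuring cup, the largest of four: rim 104 mm across, foot 94, height 40, floor 5 thick, inside 86 across at the floor, 96 at the rim. Flat handle along +x, 14 wide, 6 thick, top flush with the rim, ends 122 mm from the axis; nested, it clears the rim below. About 95 g. Origin: centre of the underside, z up. Upright on the board (top at 28 mm), handle roughly to the robot.
- cup_2: Round steel measuring cup, second in size of four: rim 80 mm across, foot 72, height 43, floor 5 thick, inside 64 across at the floor, 72 at the rim. Flat handle along +x, 14 wide, 6 thick, top flush with the rim, ends 110 mm from the axis; nested, it clears the rim below. About 70 g. Origin: centre of the underside, z up. Upright on the board (top at 28 mm), handle roughly to the robot.
- cup_3: Round steel measuring cup, third in size of four: rim 58 mm across, foot 50, height 46, floor 5 thick, inside 42 across at the floor, 50 at the rim. Flat handle along +x, 14 wide, 6 thick, top flush with the rim, ends 99 mm from the axis; nested, it clears the rim below. About 50 g. Origin: centre of the underside, z up. Upright on the board (top at 28 mm), handle roughly to the robot.
- cup_4: Round steel measuring cup, the smallest of four: rim 36 mm across, foot 28, height 50, floor 5 thick, inside 20 across at the floor, 28 at the rim. Flat handle along +x, 14 wide, 6 thick, top flush with the rim, ends 88 mm from the axis; nested, it clears the rim below. About 40 g. Origin: centre of the underside, z up. Upright on the board (top at 28 mm), handle roughly to the robot.
- trivet: Round cork trivet, 140 mm across, 10 mm thick, fixed flat on the wooden board; nothing on it at the start. Origin: centre of its underside, z up; its top is 10 mm above the origin.
- scoop: Square steel scoop, an odd one that is not part of the set: 62 x 62 mm, 44 mm high, with a straight flat steel handle along its +x (14 mm wide in y, 6 mm thick, top flush with the rim, ending 101 mm from the centre). Stays where it is. Origin: centre of the underside, +x towards the handle's end.
- butter: Block of butter in yellow wrap, 60 (x) x 110 (y) x 34 mm high, on the wooden board. Stays where it is. Origin: centre of the underside.
- salt: Round wooden salt pot with its lid on, 68 mm across, 57 mm high, on the wooden board. Stays where it is. Origin: centre of the underside.
- jar: Small spice jar, 44 mm across, 70 mm high, on the wooden board. Stays where it is. Origin: centre of the underside.

How it is judged (in metres and radians):
On the way, in this order (a step that is already met when the one before it is completed fails the run):
1. the largest cup stands released on the cork trivet, centred within 15 mm (horizontal distance between cup_1 and trivet below 0.015 m and z of cup_1 in the frame of trivet between 0.007 and 0.013 m and angle between cup_1's own z axis and vertical below 0.1 rad and contact force between cup_1 and the fingers below 0.1 N and linear speed of cup_1 below 0.02 m/s and angular speed of cup_1 below 0.2 rad/s), for 0.2 s.
2. the second largest cup is seated and released inside the largest one, the others still in place (all of step 1 and horizontal distance between cup_2 and cup_1 below 0.012 m and z of cup_2 in the frame of cup_1 between 0.002 and 0.008 m and angle between cup_2's own z axis and vertical below 0.1 rad and contact force between cup_2 and the fingers below 0.1 N and linear speed of cup_2 below 0.02 m/s and angular speed of cup_2 below 0.2 rad/s), for 0.2 s.
3. the third cup is seated and released inside the second largest one, the others still in place (all of step 2 and horizontal distance between cup_3 and cup_2 below 0.012 m and z of cup_3 in the frame of cup_2 between 0.002 and 0.008 m and angle between cup_3's own z axis and vertical below 0.1 rad and contact force between cup_3 and the fingers below 0.1 N and linear speed of cup_3 below 0.02 m/s and angular speed of cup_3 below 0.2 rad/s), for 0.2 s.
4. the smallest cup is seated and released inside the third one, the others still in place (all of step 3 and horizontal distance between cup_4 and cup_3 below 0.012 m and z of cup_4 in the frame of cup_3 between 0.002 and 0.008 m and angle between cup_4's own z axis and vertical below 0.1 rad and contact force between cup_4 and the fingers below 0.1 N and linear speed of cup_4 below 0.02 m/s and angular speed of cup_4 below 0.2 rad/s), for 0.2 s.
At the end, for the whole second after the job is handed in: The largest cup stands level on the trivet within 15 mm of its centre; each smaller cup stands inside the next larger one, on its floor (within 3 mm in height), within 12 mm of its axis; all are within 0.10 rad of upright, released and at rest (all of step 4); the robot touches nothing.
It fails at once if the square scoop is shifted by more than 25 mm (distance of scoop from where it was at the start of the episode above 0.025 m).
It fails at once if the butter is shifted by more than 25 mm (distance of butter from where it was at the start of the episode above 0.025 m).
It fails at once if the salt pot is shifted by more than 25 mm (distance of salt from where it was at the start of the episode above 0.025 m).
It fails at once if the spice jar is shifted by more than 25 mm (distance of jar from where it was at the start of the episode above 0.025 m).
It also fails if it takes over 115 s, if anything falls off the work surface, if the arm or the gripper's body presses on something with over 40 N, if the wrist force passes 120 N, or if a joint passes its speed limit or range.

### The arm

A 6-joint arm with a two-finger parallel gripper is mounted at the origin on the work surface. World frame = base frame: x ahead of the robot, y to its left, z up, the work surface at z = 0. Lengths are in m, angles in degrees, forces in N, time in s.
With the tool pointing down it reaches from about 0.4 to 0.825 m from the base axis. Payload 7 kg.
Tool frame: the origin (TCP) lies midway between the tips of the shut fingers; the grasp point (between the pads) lies 19 mm behind it (hold_point_z is the distance from the TCP to the grasp point, in m); z points along the fingers, y is the line along which they close (so a half turn about z gives the same grasp; the last joint's range is limited). The gripper opens to 88 mm and grips with 3 to 60 N. Pads are 19 mm wide; open, the fingers measure 130 mm over their backs; the gripper's body (78 mm by 193 mm) begins 47 mm behind the grasp point.
Start: joints at [89.903, 20.546, 0.682, 0, -70.136, -16.507], TCP at [0.193, 0.647, 0.227] pointing down, gripper open.
Joint ranges: [-176.03, 176.03], [-82.01, 121.73], [-58.28, 71.71], [-173.87, 95.51], [-174.79, -0.11], [-173.66, 173.66]. Speed limits (degrees/s): [136.94, 136.94, 172.46, 180, 180, 180].

### API

Orientations are given as [roll, pitch, yaw] about the fixed x, y, z axes, in that order (R = Rz(yaw) Ry(pitch) Rx(roll)).
In Python, from plant import get_state, capture, close_job, hold_point_z gives the robot as it stands.
- The arm moves only by the shell command python3 -m inch 'ROWS' [FORCE]. ROWS is text: rows parted by semicolons, each of 5 numbers parted by spaces: the shift along the tool's x, y, z normalised to -1 to 1, where 1 is 0.15 m, then the turn about the tool's z normalised to -1 to 1, where 1 is 360 degrees, then the opening, from 0 (shut) to 1 (fully open). In form: tx ty tz spin grip; .... A call has exactly 8 rows; each row shifts and turns the commanded pose from where the row before left it, along the tool's axes as they then stand; what a row does not reach is not made up. A row lasts 1/8 s, in which the tool goes at most 62.5 mm and 10.7 degrees, less where a joint would pass 70% of its speed; a pose out of reach is approached as far as the arm can. A call with a number of a shift or a turn outside -1 to 1 is refused whole. A call with a gripper value outside its range is refused whole. The fingers move at their own pace and stop on an object; FORCE is the grip in N (left out, the last holds). Time passes only in rows, so rows that do not move let the fingers close, or fill a call up. It gives the time, the measured TCP pose, the force, the opening and the grip force at its end, in the units of the state.
- get_state(): the state, without advancing time (a new reading comes with each control period).
- capture(name): name is "side" or "top"; returns a dict with "color" (384x512x3 uint8, blue, green, red), "mtx" (3x3 intrinsics, pixels), "dist_coeffs" ([k1, k2, p1, p2, k3] as OpenCV has them; the pictures are not rectified), "R" (3x3) and "t" (3): a world point X has camera coordinates R X + t. Camera axes: x right, y down, z forward; pixel columns grow to the right and rows downward; lengths in m; the calibration is good to about 2 mm. A picture is of the moment at which its call begins. There is no depth.
- close_job(): hands the job in; it is judged then, once.
The state is a dict: "time_s": time; "joints": joint angles; "qd": joint speeds; "joint_torque": joint torques, N m; "tcp_pos": TCP position; "eef_rot": TCP orientation; "contact_force": force on the tool from outside, world axes, zero at the start; "moment": the same for the moment, N m; "gripper_width": finger opening in m; "gripper_force": force on a finger pad.
Only numpy, scipy, OpenCV 4.12 (cv2) and the standard library are available. Lean on these libraries where they do the work, as an engineer would, in place of code of your own. Each camera call takes 0.05 s, during which the arm holds its last target. There are 200 camera calls.

## Working session

There is one attempt and no reset: what is moved stays moved. The work goes in short steps, Python scripts to look and compute and a shell command to move; the robot and the scene stay as the last step left them, time stands still between calls to the robot, and variables do not carry over. Pictures are saved under pics/ and viewed, at most 14 in all, crops included, and the job is handed in when it is done.

```bash
ls; mkdir -p pics; python3 - <<'E'
from plant import *
import cv2
s=get_state();print(s['tcp_pos'],s['eef_rot'],s['time_s'],hold_point_z,s['gripper_width'])
for n in('top','side'):
    c=capture(n);cv2.imwrite(f'pics/{n}0.png',c['color']);print(n,c['mtx'],c['dist_coeffs'],c['R'],c['t'])
E
```

```text
pics
[0.19277993 0.64636576 0.22561412] [ 1.79904166e+02 -8.74661760e-03 -1.66116738e+01] 0.0 0.0188 0.08777400624791169
top [[371.40834246   0.         252.29531387]
 [  0.         371.40834246 195.562968  ]
 [  0.           0.           1.        ]] [-0.08621651  0.          0.          0.          0.        ] [[-0.06943623 -0.99758366 -0.00233382]
 [-0.97692655  0.06847169 -0.20230211]
 [ 0.20197308 -0.01176712 -0.97932038]] [0.0464764  0.57336268 0.97138948]
side [[384.94355775   0.         256.30098748]
 [  0.         384.94355775 189.5144491 ]
 [  0.           0.           1.        ]] [-0.05947819  0.          0.          0.          0.        ] [[-9.46642474e-01 -3.22284920e-01  6.75924150e-04]
 [-1.67681421e-01  4.90734798e-01 -8.55021812e-01]
 [ 2.75228937e-01 -8.09513303e-01 -5.18591597e-01]] [0.57839119 0.15914724 0.92554891]
```

View pics/top0.png

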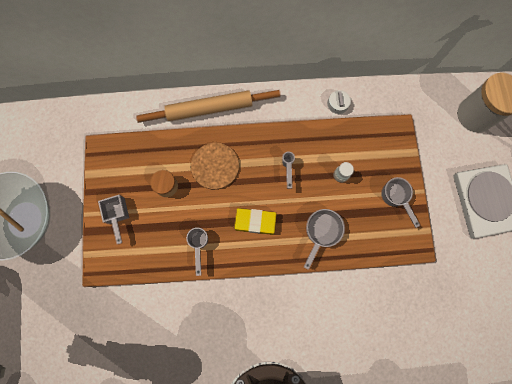

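View pics/side0.png

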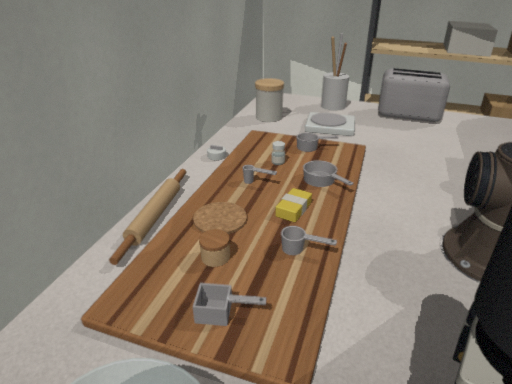

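The top view shows cup_1 at about (325,229), cup_2 (398,193), cup_3 (197,238), cup_4 (289,159), the trivet (214,166), the scoop (113,208), the salt pot (163,182), the butter (256,221) and the jar (345,172). The side view agrees with this layout. The cup handles point toward the robot.

I'll grip each cup by its handle, so next I measure the rim centres and handle directions.

```bash
cat > h.py <<'E'
from plant import *
import cv2, numpy as np
from scipy.optimize import least_squares
def ray(c,px,z):
    u=cv2.undistortPoints(np.float64(px).reshape(-1,1,2),c['mtx'],c['dist_coeffs']).reshape(-1,2)
    C=-c['R'].T@c['t']; d=np.c_[u,np.ones(len(u))]@c['R']
    return C+d*((z-C[2])/d[:,2])[:,None]
def proj(c,X):
    return cv2.projectPoints(np.float64(X).reshape(-1,1,3),cv2.Rodrigues(c['R'])[0],c['t'],c['mtx'],c['dist_coeffs'])[0].reshape(-1,2)
def grey(c):
    h=cv2.cvtColor(c['color'],cv2.COLOR_BGR2HSV)
    return (h[...,1]<75).astype(np.uint8)
def cup(c,seed,r,L,z):
    """rim centre and handle dir of the grey blob at a seed pixel"""
    n,l=cv2.connectedComponents(grey(c),connectivity=4)
    w=l[seed[1]-12:seed[1]+13,seed[0]-12:seed[0]+13]; k=np.bincount(w[w>0]).argmax()
    m=(l==k).astype(np.uint8)
    P=ray(c,max(cv2.findContours(m,0,1)[0],key=len).reshape(-1,2),z)[:,:2]
    C=(-c['R'].T@c['t'])[:2]
    x=ray(c,[seed],z)[0,:2]
    for _ in range(8):
        d=P-x; rr=np.hypot(*d.T)
        tip=d[np.argmax(rr)]; far=d[rr>r+.4*(L-r)]; th=np.arctan2(*far.mean(0)[::-1])
        ang=lambda v,a:np.abs((np.arctan2(v[:,1],v[:,0])-a+np.pi)%(2*np.pi)-np.pi)
        o=np.arctan2(*(x-C)[::-1])
        S=P[(ang(d,th)>.5)&(ang(d,o)<1.9)&(abs(rr-r)<.012)]
        x=least_squares(lambda q:np.hypot(*(S-q).T)-r,x,loss='soft_l1',f_scale=.0015).x
    res=np.hypot(*(S-x).T)-r
    return x,np.degrees(th),np.hypot(*tip),len(S),res.std(),m.sum()
DIM={1:(.052,.122,.040),2:(.040,.110,.043),3:(.029,.099,.046),4:(.018,.088,.050)}
E
python3 - <<'E'
from h import *
c=capture('top')
for k,s in {1:(325,229),2:(398,193),3:(197,238),4:(289,159)}.items():
    r,L,h=DIM[k]; x,th,t,n,sd,a=cup(c,s,r,L,.028+h)
    g=x+.072*np.array([np.cos(np.radians(th)),np.sin(np.radians(th))])
    print(k,x.round(4),th.round(1),'tip %.3f want %.3f'%(t,L),n,sd.round(4),a,'grasp',g.round(4),np.hypot(*g).round(3))
# trivet: hue/texture
for n,p in dict(salt=(163,182),jar=(345,172),scoop=(113,208),butter=(256,221),triv=(214,166)).items(): print(n,ray(c,[p],.05)[0].round(3))
p=np.float32([(214,143),(190,166),(239,166),(214,189)]);P=ray(c,p,.038);print(P.round(4))
i=c['color'];cv2.imwrite('pics/a.png',np.hstack([cv2.resize(i[130:200,140:260],None,fx=5,fy=5,interpolation=2)]))
E
```

```text
1 [ 0.471  -0.1833] 148.8 tip 0.120 want 0.122 64 0.0011 1289 grasp [ 0.4093 -0.1461] 0.435
2 [ 0.5557 -0.3984] -157.6 tip 0.108 want 0.110 39 0.001 828 grasp [ 0.4891 -0.4258] 0.649
3 [0.4666 0.1616] 178.4 tip 0.097 want 0.099 34 0.0012 500 grasp [0.3946 0.1636] 0.427
4 [ 0.6707 -0.0998] 177.1 tip 0.086 want 0.088 22 0.0011 263 grasp [ 0.5988 -0.0962] 0.606
salt [0.634 0.256 0.05 ]
jar [ 0.627 -0.262  0.05 ]
scoop [0.569 0.4   0.05 ]
butter [0.505 0.001 0.05 ]
triv [0.67  0.109 0.05 ]
[[0.7439 0.107  0.038 ]
 [0.679  0.1795 0.038 ]
 [0.6689 0.0383 0.038 ]
 [0.6061 0.1135 0.038 ]]
```

View pics/a.png

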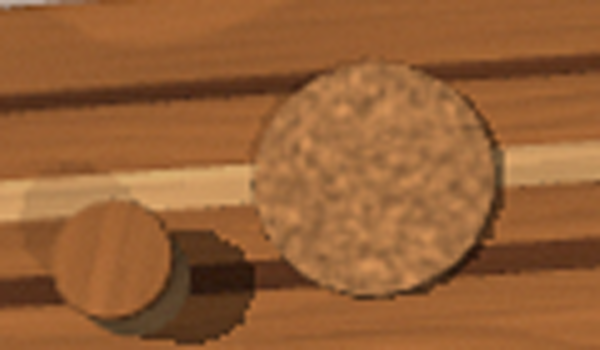

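The trivet's extents back-project to 141 mm across, which matches the given 140, with its centre near (0.676, 0.108). The cup tip radii are within 2 mm of the given sizes.

The handles will end up at 180° for cup_1, -120° for cup_2, 120° for cup_3 and 180° for cup_4. I'm adding a helper that computes offsets in tool units.

```bash
cat > plan.py <<'E'
import sys, numpy as np
from plant import get_state
from scipy.spatial.transform import Rotation as Ro
a=[float(v) for v in sys.argv[1:]]   # x y z yaw : first spin, then shift
s=get_state(); p=np.array(s['tcp_pos']); e=s['eef_rot']
print('t',round(s['time_s'],2),'p',p.round(4),'rpy',np.round(e,1),'w',round(s['gripper_width'],4),'q6',np.round(s['joints'][5],1),'q1',np.round(s['joints'][0],1))
for i in range(0,len(a),4):
    x,yaw=np.array(a[i:i+3]),a[i+3]
    dy=(yaw-e[2]+180)%360-180
    R=Ro.from_euler('xyz',[180,0,yaw],degrees=True)
    print('spin %.4f'%(-dy/360),'shift',(R.inv().apply(x-p)/.15).round(3)); p=x; e=[0,0,yaw]
E
python3 plan.py .6 .1 .2 -31.2  .4102 -.1466 .12 -31.2  .4102 -.1466 .046 -31.2
```

```text
t 0.15 p [0.1928 0.6465 0.2258] rpy [179.9  -0.  -16.6] w 0.0879 q6 -16.5 q1 89.9
spin 0.0405 shift [4.209 1.71  0.172]
spin -0.0000 shift [-0.231  2.062  0.533]
spin -0.0000 shift [-0.    -0.     0.493]
```

```bash
python3 -m inch '0 0 0 0.02 0.6;0 0 0 0.0205 0.6;.38 .155 .015 0 .6;.38 .155 .015 0 .6;.38 .155 .015 0 .6;.38 .155 .015 0 .6;.38 .155 .015 0 .6;.38 .155 .015 0 .6' 60; python3 -m inch '.38 .155 .015 0 .6;.38 .155 .015 0 .6;.38 .155 .015 0 .6;.38 .155 .015 0 .6;.38 .155 .015 0 .6;0 0 0 0 .6;0 0 0 0 .6;0 0 0 0 .6'; python3 plan.py .4102 -.1466 .12 -31.2
```

```text
time_s: 1.15
tcp_pos: [0.414, 0.3487, 0.2131]
eef_rot: [-180.0, 0.0, -31.2]
contact_force: [1.3, 1.5, -0.4]
gripper_width: 0.0525
gripper_force: 0.0
time_s: 2.15
tcp_pos: [0.5964, 0.1044, 0.2019]
eef_rot: [-180.0, 0.0, -31.1]
contact_force: [0.7, 0.4, 0.0]
gripper_width: 0.0529
gripper_force: 0.0
t 2.15 p [0.5964 0.1044 0.2019] rpy [-180.     0.   -31.1] w 0.0529 q6 30.5 q1 28.4
spin 0.0003 shift [-0.195  2.074  0.546]
```

Reality tracks the commands well.

```bash
python3 -m inch '-.03 .345 .09 0 .6;-.03 .345 .09 0 .6;-.03 .345 .09 0 .6;-.03 .345 .09 0 .6;-.03 .345 .09 0 .6;-.03 .345 .09 0 .6;0 0 0 0 .6;0 0 0 0 .6'; python3 plan.py .4102 -.1466 .046 -31.2
```

```text
time_s: 3.15
tcp_pos: [0.4137, -0.1476, 0.1214]
eef_rot: [-180.0, -0.1, -31.1]
contact_force: [1.5, 0.4, -1.0]
gripper_width: 0.0525
gripper_force: 0.0
t 3.15 p [ 0.4137 -0.1476  0.1214] rpy [-1.80e+02 -1.00e-01 -3.11e+01] w 0.0525 q6 52.6 q1 6.3
spin 0.0002 shift [-0.024  0.006  0.503]
```

```bash
python3 - <<'E'
from h import *
c=capture('top'); cv2.imwrite('pics/b.png',cv2.resize(c['color'][150:320,230:430],None,fx=3.5,fy=3.5))
s=get_state()['tcp_pos'];print(s)
E
```

```text
[ 0.41405981 -0.14741455  0.1214876 ]
```

View pics/b.png

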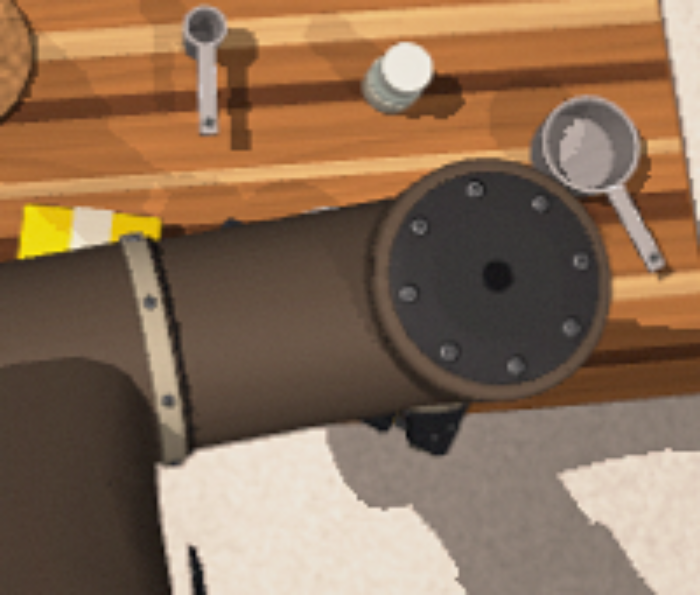

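The wrist hides cup_1 here, and the other items are undisturbed (cup_2 at crop (590,145), jar (400,70)). I'll go down and grip the handle.

```bash
python3 -m inch '-.024 .006 .17 0 .6;0 0 .17 0 .6;0 0 .15 0 .6;0 0 0.01 0 .6;0 0 0 0 0;0 0 0 0 0;0 0 0 0 0;0 0 0 0 0' 60;  python3 -m inch '0 0 0 0 0;0 0 0 0 0;0 0 0 0 0;0 0 0 0 0;0 0 -.05 0 0;0 0 -.05 0 0;0 0 -.1 0 0;0 0 -.1 0 0'; python3 plan.py .604 .108 .14 0  .604 .108 .058 0
```

```text
time_s: 4.2
tcp_pos: [0.4097, -0.1472, 0.0462]
eef_rot: [-180.0, -0.0, -31.2]
contact_force: [-0.4, -0.1, -0.4]
gripper_width: 0.0178
gripper_force: 0.0
time_s: 5.2
tcp_pos: [0.4093, -0.1472, 0.0915]
eef_rot: [180.0, 0.0, -31.2]
contact_force: [-0.7, 0.5, -1.1]
gripper_width: 0.0128
gripper_force: 60.0
t 5.2 p [ 0.4093 -0.1472  0.0915] rpy [180.    0.  -31.2] w 0.0128 q6 52.4 q1 6.4
spin -0.0866 shift [ 1.298 -1.701 -0.323]
spin -0.0000 shift [ 0.    -0.     0.547]
```

```bash
python3 -m inch '0 0 -.11 -.0289 0;0 0 -.11 -.0289 0;0 0 -.11 -.0288 0;.16 -.213 0 0 0;.16 -.213 0 0 0;.16 -.213 0 0 0;.16 -.213 0 0 0;.16 -.213 0 0 0';  python3 -m inch '.16 -.213 0 0 0;.16 -.213 0 0 0;.16 -.213 0 0 0;0 0 0 0 0;0 0 0 0 0;0 0 0 0 0;0 0 0 0 0;0 0 0 0 0'; python3 plan.py  .604 .108 .058 0; python3 - <<'E'
from h import *
c=capture('top');d=capture('side'); cv2.imwrite('pics/c.png',np.hstack([cv2.resize(c['color'][100:270,120:300],(400,380)),cv2.resize(d['color'][130:300,150:330],(400,380))]))
E
```

```text
time_s: 6.2
tcp_pos: [0.5301, 0.0137, 0.1407]
eef_rot: [-180.0, -0.0, -0.0]
contact_force: [1.3, 0.2, -1.2]
gripper_width: 0.0131
gripper_force: 60.0
time_s: 7.2
tcp_pos: [0.6014, 0.108, 0.1406]
eef_rot: [-180.0, -0.0, -0.0]
contact_force: [0.0, 0.1, -1.0]
gripper_width: 0.0131
gripper_force: 60.0
t 7.2 p [0.6014 0.108  0.1406] rpy [-180.   -0.   -0.] w 0.0131 q6 61.5 q1 28.5
spin -0.0001 shift [0.017 0.    0.551]
```

View pics/c.png

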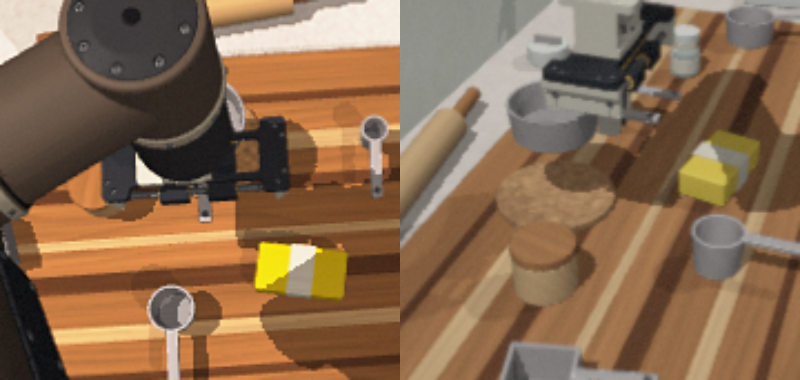

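The cup is held level above the trivet: its rim is at (565,110) in the right panel and the trivet lies below it at (555,195). I'll lower it and release.

```bash
python3 -m inch '.017 0 .12 0 0;0 0 .12 0 0;0 0 .12 0 0;0 0 .1 0 0;0 0 .06 0 0;0 0 .03 0 0;0 0 0.005 0 0;0 0 0 0 0'; python3 plan.py .604 .108 .0565 0
```

```text
time_s: 8.3
tcp_pos: [0.6044, 0.1085, 0.0576]
eef_rot: [-180.0, -0.0, -0.0]
contact_force: [-0.3, -0.7, -0.9]
gripper_width: 0.0126
gripper_force: 60.0
t 8.3 p [0.6044 0.1085 0.0576] rpy [-180.   -0.   -0.] w 0.0126 q6 61.6 q1 28.4
spin -0.0000 shift [-0.003  0.004  0.007]
```

```bash
python3 -m inch '0 0 .005 0 0;0 0 .003 0 0;0 0 0 0 0;0 0 0 0 .4;0 0 0 0 .4;0 0 0 0 .4;0 0 0 0 .4;0 0 0 0 .4';python3 -m inch '0 0 -.1 0 .6;0 0 -.2 0 .6;0 0 -.2 0 .6;-.2 0 0 0 .6;-.2 0 0 0 .6;-.2 0 0 0 .6;-.2 0 0 0 .6;0 0 0 0 .6'; python3 plan.py .49 -.15 .14 22.4 .4891 -.4258 .14 22.4 .4891 -.4258 .049 22.4
```

```text
time_s: 9.3
tcp_pos: [0.604, 0.1084, 0.0558]
eef_rot: [180.0, 0.0, -0.0]
contact_force: [0.3, 0.2, -0.1]
gripper_width: 0.0348
gripper_force: 0.0
time_s: 10.3
tcp_pos: [0.4828, 0.1083, 0.1323]
eef_rot: [-179.9, -0.1, 0.0]
contact_force: [-0.1, 0.5, -0.0]
gripper_width: 0.0524
gripper_force: 0.0
t 10.3 p [0.4828 0.1083 0.1323] rpy [-1.799e+02 -1.000e-01  0.000e+00] w 0.0524 q6 54.6 q1 35.4
spin -0.0621 shift [-0.612  1.611 -0.052]
spin -0.0000 shift [-0.706  1.698  0.   ]
spin -0.0000 shift [ 0.    -0.     0.607]
```

```bash
python3 - <<'E'
from h import *
c=capture('top');s=c['color'];cv2.imwrite('pics/d.png',s)
E
```

```text
(no output)
```

View pics/d.png

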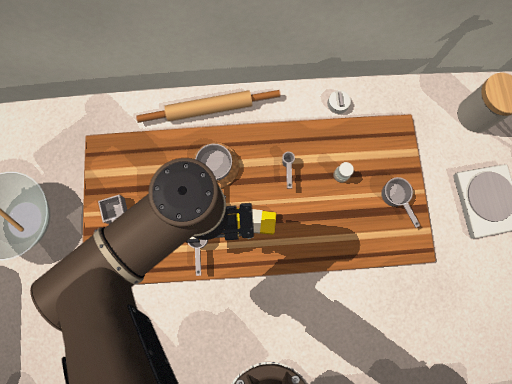

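The largest cup stands on the trivet at (216,160), upright. The arm now goes to cup_2 at (398,193).

```bash
python3 -m inch '0 0 0 -.0207 .6;0 0 0 -.0207 .6;0 0 0 -.0207 .6;-.146 .368 -.006 0 .6;-.146 .368 -.006 0 .6;-.146 .368 -.006 0 .6;-.146 .368 -.006 0 .6;-.146 .368 -.006 0 .6';python3 -m inch '-.146 .368 0 0 .6;-.146 .368 0 0 .6;-.146 .368 0 0 .6;-.146 .368 0 0 .6;0 0 0 0 .6;0 0 0 0 .6;0 0 0 0 .6;0 0 0 0 .6'; python3 plan.py .4891 -.4258 .049 22.4; python3 - <<'E'
from h import *
c=capture('top')
for k,s,z in ((1,(216,161),.078),(3,(197,238),.074),(4,(289,159),.078)):
    r,L,h=DIM[k]; x,th,t,n,sd,a=cup(c,s,r,L,z);print(k,x,th,t,n,sd)
i=c['color'];cv2.imwrite('pics/e.png',cv2.resize(i[130:200,140:260],None,fx=5,fy=5,interpolation=2))
E
```

```text
time_s: 11.35
tcp_pos: [0.4887, -0.1909, 0.1362]
eef_rot: [179.9, -0.1, 22.4]
contact_force: [0.6, 0.5, 0.8]
gripper_width: 0.0526
gripper_force: 0.0
time_s: 12.35
tcp_pos: [0.4912, -0.4251, 0.1358]
eef_rot: [180.0, -0.0, 22.4]
contact_force: [0.6, 0.7, -0.5]
gripper_width: 0.0525
gripper_force: 0.0
t 12.35 p [ 0.4912 -0.4251  0.1358] rpy [180.   -0.   22.4] w 0.0525 q6 136.1 q1 -23.7
spin 0.0001 shift [-0.014 -0.001  0.579]
1 [0.67501207 0.10820842] 179.96603652656637 0.11988734879450823 63 0.0012145125144035899
3 [0.466308   0.16163752] 178.4221957069478 0.09721898658114436 34 0.0012938525708681395
4 [ 0.67072452 -0.09982723] 177.08753319911162 0.08561505133564826 22 0.0011194671436003647
```

View pics/e.png

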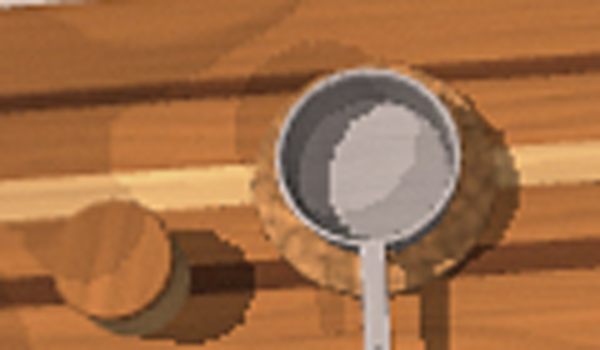

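The crop shows cup_1 (rim at about (370,158)) centred on the trivet. It measures (0.675, 0.108) with its handle at 180°. Now I grasp cup_2.

```bash
python3 -m inch '-.014 0 .2 0 .6;0 0 .2 0 .6;0 0 .16 0 .6;0 0 0.02 0 .6;0 0 0 0 0;0 0 0 0 0;0 0 0 0 0;0 0 0 0 0';  python3 -m inch '0 0 0 0 0;0 0 0 0 0;0 0 0 0 0;0 0 -.1 0 0;0 0 -.15 0 0;0 0 -.2 0 0;0 0 -.2 0 0;0 0 0 0 0'; python3 plan.py .5 -.1 .15 22.4 .639 .0456 .15 60
```

```text
time_s: 13.4
tcp_pos: [0.4889, -0.4269, 0.049]
eef_rot: [180.0, -0.0, 22.4]
contact_force: [0.8, 0.3, -0.2]
gripper_width: 0.0183
gripper_force: 0.0
time_s: 14.4
tcp_pos: [0.4902, -0.4277, 0.1497]
eef_rot: [179.7, -0.2, 22.4]
contact_force: [0.5, -0.6, -0.7]
gripper_width: 0.0129
gripper_force: 59.9
t 14.4 p [ 0.4902 -0.4277  0.1497] rpy [179.7  -0.2  22.4] w 0.0129 q6 136.3 q1 -23.9
spin -0.0001 shift [ 0.893 -1.995 -0.002]
spin -0.1044 shift [1.304 0.317 0.   ]
```

```bash
python3 -m inch '.149 -.3325 0 0 0;.149 -.3325 0 0 0;.149 -.3325 0 0 0;.149 -.3325 0 0 0;.149 -.3325 0 0 0;.149 -.3325 0 0 0;0 0 0 -.0261 0;0 0 0 -.0261 0'; python3 -m inch '0 0 0 -.0261 0;0 0 0 -.0261 0;.326 .079 0 0 0;.326 .079 0 0 0;.326 .079 0 0 0;.326 .079 0 0 0;0 0 0 0 0;0 0 0 0 0'; python3 plan.py .6387 .0451 .066 60;python3 - <<'E'
from h import *
d=capture('side'); cv2.imwrite('pics/f.png',cv2.resize(d['color'][100:280,150:330],(500,500)))
E
```

```text
time_s: 15.4
tcp_pos: [0.4987, -0.0979, 0.1459]
eef_rot: [-180.0, 0.0, 41.6]
contact_force: [-0.5, -0.5, -0.6]
gripper_width: 0.0132
gripper_force: 59.9
time_s: 16.4
tcp_pos: [0.6373, 0.0465, 0.1451]
eef_rot: [-179.9, 0.1, 59.9]
contact_force: [-0.5, -1.2, -0.9]
gripper_width: 0.0131
gripper_force: 59.9
t 16.4 p [0.6373 0.0465 0.1451] rpy [-1.799e+02  1.000e-01  5.990e+01] w 0.0131 q6 128.3 q1 21.6
spin -0.0001 shift [-0.003  0.013  0.527]
```

View pics/f.png

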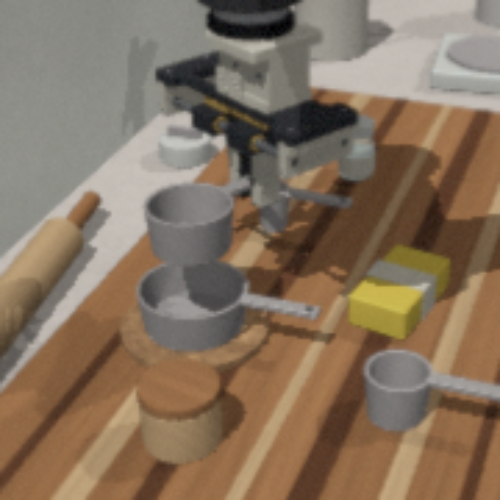

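Cup_2 hangs level right above cup_1 (rims at about (190,205) and (193,290)). Seating it now.

```bash
python3 -m inch '-.003 .013 .13 0 0;0 0 .13 0 0;0 0 .1 0 0;0 0 .08 0 0;0 0 .05 0 0;0 0 .03 0 0;0 0 0.01 0 0;0 0 0 0 0'; python3 plan.py .6387 .0451 .064 60
```

```text
time_s: 17.45
tcp_pos: [0.6396, 0.0452, 0.0666]
eef_rot: [180.0, -0.0, 59.9]
contact_force: [-0.1, -0.1, -1.1]
gripper_width: 0.013
gripper_force: 59.9
t 17.45 p [0.6396 0.0452 0.0666] rpy [180.   -0.   59.9] w 0.013 q6 128.5 q1 21.4
spin -0.0002 shift [-0.004 -0.005  0.017]
```

```bash
python3 -m inch '0 0 .008 0 0;0 0 .008 0 0;0 0 0 0 0;0 0 0 0 .4;0 0 0 0 .4;0 0 0 0 .4;0 0 0 0 .4;0 0 0 0 .4';python3 -m inch '0 0 -.1 0 .4;0 0 -.2 0 .5;0 0 -.2 0 .5;-.25 0 0 0 .6;-.25 0 0 0 .6;-.25 0 0 0 .6;-.25 0 0 0 .6;0 0 0 0 .6'; python3 plan.py .3946 .1636 .14 -1.6 .3946 .1636 .052 -1.6
```

```text
time_s: 18.45
tcp_pos: [0.6395, 0.0451, 0.064]
eef_rot: [180.0, -0.0, 59.9]
contact_force: [-0.1, 0.1, -0.3]
gripper_width: 0.0355
gripper_force: 0.0
time_s: 19.45
tcp_pos: [0.5633, -0.0865, 0.1404]
eef_rot: [180.0, -0.0, 59.8]
contact_force: [1.4, -0.2, 0.6]
gripper_width: 0.0528
gripper_force: 0.0
t 19.45 p [ 0.5633 -0.0865  0.1404] rpy [180.   -0.   59.8] w 0.0528 q6 138.9 q1 10.9
spin 0.1706 shift [-1.171 -1.635  0.002]
spin -0.0000 shift [-0.    -0.     0.587]
```

```bash
python3 -m inch '0 0 0 .0284 .6;0 0 0 .0284 .6;0 0 0 .0284 .6;0 0 0 .0284 .6;0 0 0 .0285 .6;0 0 0 .0285 .6;-.234 -.327 0 0 .6;-.234 -.327 0 0 .6';python3 -m inch '-.234 -.327 0 0 .6;-.234 -.327 0 0 .6;-.234 -.327 0 0 .6;0 0 0 0 .6;0 0 0 0 .6;0 0 0 0 .6;0 0 0 0 .6;0 0 0 0 .6'; python3 plan.py .3946 .1636 .052 -1.6; python3 - <<'E'
from h import *
c=capture('top')
i=c['color'];cv2.imwrite('pics/g.png',cv2.resize(i[130:250,140:300],None,fx=4,fy=4,interpolation=2))
E
```

```text
time_s: 20.45
tcp_pos: [0.4966, 0.0163, 0.1395]
eef_rot: [-180.0, -0.1, -1.6]
contact_force: [0.7, 1.2, -0.0]
gripper_width: 0.0526
gripper_force: 0.0
time_s: 21.45
tcp_pos: [0.3956, 0.1642, 0.1388]
eef_rot: [180.0, 0.0, -1.6]
contact_force: [0.0, -0.4, 1.1]
gripper_width: 0.0527
gripper_force: 0.0
t 21.45 p [0.3956 0.1642 0.1388] rpy [180.    0.   -1.6] w 0.0527 q6 39.3 q1 49.2
spin 0.0000 shift [-0.006  0.004  0.579]
```

View pics/g.png

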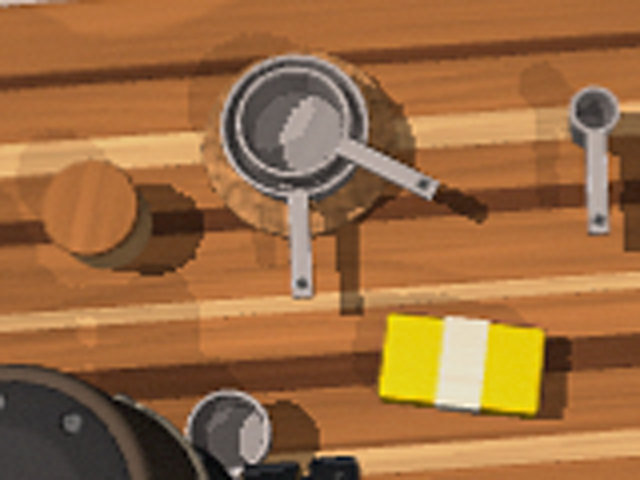

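Cup_2 sits level and concentric in cup_1 (its rim at crop (293,122), cup_1's at (293,126)). I'll grasp cup_3 and work out cup_2's centre.

```bash
python3 -m inch '-.006 .004 .2 0 .6;0 0 .2 0 .6;0 0 .16 0 .6;0 0 0.02 0 .6;0 0 0 0 0;0 0 0 0 0;0 0 0 0 0;0 0 0 0 0';  python3 -m inch '0 0 0 0 0;0 0 0 0 0;0 0 0 0 0;0 0 -.1 0 0;0 0 -.2 0 0;0 0 -.2 0 0;0 0 -.2 0 0;0 0 0 0 0'; python3 plan.py .48 .13 .165 -60 .639 .1704 .165 -60; python3 - <<'E'
from h import *
c=capture('top');print(ray(c,[(213.0,160.1)],.086))
E
```

```text
time_s: 22.5
tcp_pos: [0.3945, 0.1647, 0.0524]
eef_rot: [-180.0, -0.0, -1.5]
contact_force: [-0.4, 0.1, 0.5]
gripper_width: 0.0181
gripper_force: 0.0
time_s: 23.5
tcp_pos: [0.3953, 0.1654, 0.1589]
eef_rot: [-179.8, -0.2, -1.5]
contact_force: [-1.3, 0.5, -0.4]
gripper_width: 0.0129
gripper_force: 60.0
t 23.5 p [0.3953 0.1654 0.1589] rpy [-179.8   -0.2   -1.5] w 0.0129 q6 39.2 q1 49.3
spin 0.1626 shift [ 0.487 -0.371 -0.04 ]
spin -0.0000 shift [ 0.297 -1.053 -0.   ]
[[0.67678137 0.10792462 0.086     ]]
```

```bash
python3 -m inch '0 0 0 .0271 0;0 0 0 .0271 0;0 0 0 .0271 0;0 0 0 .0271 0;0 0 0 .0271 0;0 0 0 .0271 0;.197 -.355 -.01 0 0;.197 -.355 -.01 0 0'; python3 -m inch '.197 -.355 -.01 0 0;.197 -.355 -.01 0 0;0 0 0 0 0;0 0 0 0 0;0 0 0 0 0;0 0 0 0 0;0 0 0 0 0;0 0 0 0 0'; python3 plan.py .640 .1704 .072 -60;python3 - <<'E'
from h import *
d=capture('side'); cv2.imwrite('pics/i.png',cv2.resize(d['color'][100:280,150:330],(500,500)))
E
```

```text
time_s: 24.55
tcp_pos: [0.5171, 0.1665, 0.159]
eef_rot: [180.0, 0.0, -59.9]
contact_force: [-0.4, 2.4, 0.3]
gripper_width: 0.0129
gripper_force: 60.0
time_s: 25.55
tcp_pos: [0.6377, 0.1687, 0.1634]
eef_rot: [-180.0, 0.0, -60.0]
contact_force: [0.1, 0.7, -0.1]
gripper_width: 0.0129
gripper_force: 60.0
t 25.55 p [0.6377 0.1687 0.1634] rpy [-180.    0.  -60.] w 0.0129 q6 -1.7 q1 31.7
spin 0.0000 shift [-0.002 -0.019  0.61 ]
```

View pics/i.png

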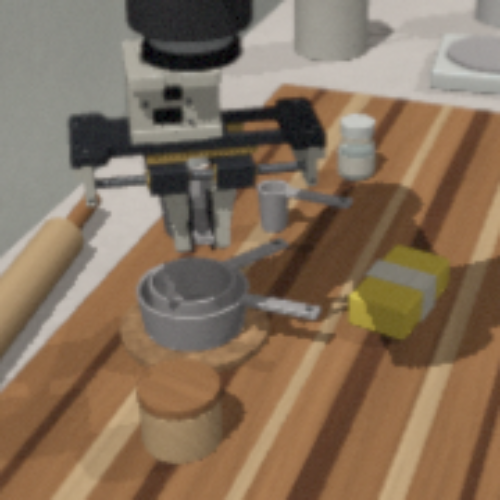

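Cup_3 is behind the fingers and over the nest, with its handle end at (205,240). The nest below is undisturbed. I'll lower to just above the final height first.

```bash
python3 -m inch '-.002 -.019 .14 0 0;0 0 .14 0 0;0 0 .11 0 0;0 0 .1 0 0;0 0 .06 0 0;0 0 .03 0 0;0 0 0.01 0 0;0 0 0 0 0'; python3 plan.py .640 .1704 .0722 -60
```

```text
time_s: 26.6
tcp_pos: [0.6404, 0.1703, 0.0749]
eef_rot: [-180.0, -0.0, -60.0]
contact_force: [0.9, -0.2, 0.5]
gripper_width: 0.0126
gripper_force: 60.0
t 26.6 p [0.6404 0.1703 0.0749] rpy [-180.   -0.  -60.] w 0.0126 q6 -1.7 q1 31.7
spin -0.0000 shift [-0.002  0.002  0.018]
```

```bash
python3 -m inch '0 0 .008 0 0;0 0 .009 0 0;0 0 0 0 0;0 0 0 0 .4;0 0 0 0 .4;0 0 0 0 .4;0 0 0 0 .4;0 0 0 0 .4';python3 -m inch '0 0 -.15 0 .4;0 0 -.25 0 .5;0 0 -.25 0 .5;-.25 0 0 0 .6;-.2 0 0 0 .6;-.2 0 0 0 .6;0 0 0 0 .6;0 0 0 0 .6'; python3 plan.py .5 .1 .15 -2.9 .5988 -.0962 .15 -2.9 .5988 -.0962 .054 -2.9
```

```text
time_s: 27.6
tcp_pos: [0.6402, 0.1702, 0.0719]
eef_rot: [180.0, -0.0, -60.0]
contact_force: [-0.2, -0.7, 0.8]
gripper_width: 0.0349
gripper_force: 0.0
time_s: 28.6
tcp_pos: [0.5915, 0.2545, 0.1694]
eef_rot: [180.0, -0.0, -60.0]
contact_force: [0.3, -0.8, 1.1]
gripper_width: 0.0526
gripper_force: 0.0
t 28.6 p [0.5915 0.2545 0.1694] rpy [180.  -0. -60.] w 0.0526 q6 -10.6 q1 40.6
spin -0.1586 shift [-0.557  1.06   0.13 ]
spin -0.0000 shift [0.724 1.273 0.   ]
spin -0.0000 shift [-0.   -0.    0.64]
```

```bash
python3 -m inch '0 0 0 -.0264 .6;0 0 0 -.0264 .6;0 0 0 -.0264 .6;0 0 0 -.0264 .6;0 0 0 -.0265 .6;0 0 0 -.0265 .6;-.186 .353 .043 0 .6;-.186 .353 .043 0 .6';python3 -m inch '-.186 .353 .043 0 .6;.193 .318 0 0 .6;.193 .318 0 0 .6;.193 .318 0 0 .6;.193 .318 0 0 .6;0 0 0 0 .6;0 0 0 0 .6;0 0 0 0 .6'; python3 plan.py .6058 -.0965 .059 -2.9; python3 - <<'E'
from h import *
c=capture('top')
i=c['color'];cv2.imwrite('pics/j.png',cv2.resize(i[130:250,140:300],None,fx=4,fy=4,interpolation=2))
E
```

```text
time_s: 29.6
tcp_pos: [0.5298, 0.1498, 0.1558]
eef_rot: [180.0, 0.0, -2.9]
contact_force: [0.2, -0.3, 0.1]
gripper_width: 0.0528
gripper_force: 0.0
time_s: 30.6
tcp_pos: [0.6053, -0.0957, 0.1502]
eef_rot: [-180.0, -0.0, -2.9]
contact_force: [-0.4, 0.2, 0.2]
gripper_width: 0.0525
gripper_force: 0.0
t 30.6 p [ 0.6053 -0.0957  0.1502] rpy [-180.    -0.    -2.9] w 0.0525 q6 77.9 q1 9.3
spin 0.0000 shift [0.004 0.005 0.608]
```

View pics/j.png

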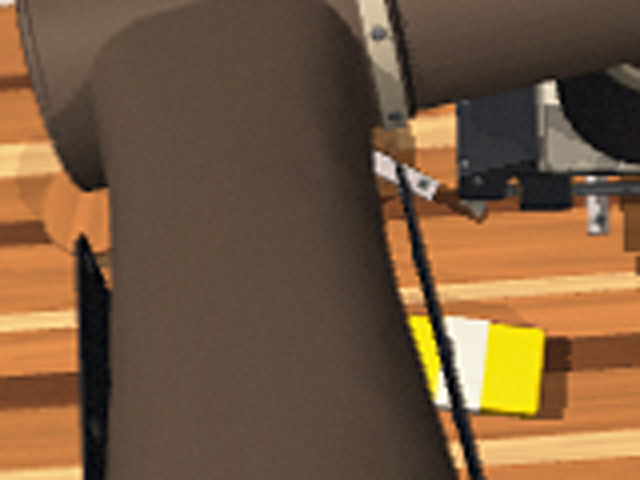

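The arm hides the nest in this view, while the cup_4 handle tip is visible between the fingers at (597,210). I'll grip it and check the nest from the side.

```bash
python3 -m inch '.004 .005 .2 0 .6;0 0 .2 0 .6;0 0 .18 0 .6;0 0 0.025 0 .6;0 0 0 0 0;0 0 0 0 0;0 0 0 0 0;0 0 0 0 0';  python3 -m inch '0 0 0 0 0;0 0 0 0 0;0 0 0 0 0;0 0 -.1 0 0;0 0 -.2 0 0;0 0 -.2 0 0;0 0 -.25 0 0;0 0 0 0 0'; python3 plan.py .611 .108 .17 0;python3 - <<'E'
from h import *
d=capture('side'); cv2.imwrite('pics/k.png',cv2.resize(d['color'][100:280,150:330],(600,600)))
E
```

```text
time_s: 31.65
tcp_pos: [0.6065, -0.097, 0.0599]
eef_rot: [-180.0, -0.1, -2.9]
contact_force: [-0.0, -0.3, 0.2]
gripper_width: 0.0182
gripper_force: 0.0
time_s: 32.65
tcp_pos: [0.6084, -0.097, 0.1764]
eef_rot: [-180.0, -0.4, -2.9]
contact_force: [0.5, -0.1, -0.6]
gripper_width: 0.0127
gripper_force: 60.0
t 32.65 p [ 0.6084 -0.097   0.1764] rpy [-180.    -0.4   -2.9] w 0.0127 q6 78.0 q1 9.1
spin -0.0080 shift [ 0.017 -1.367  0.043]
```

View pics/k.png

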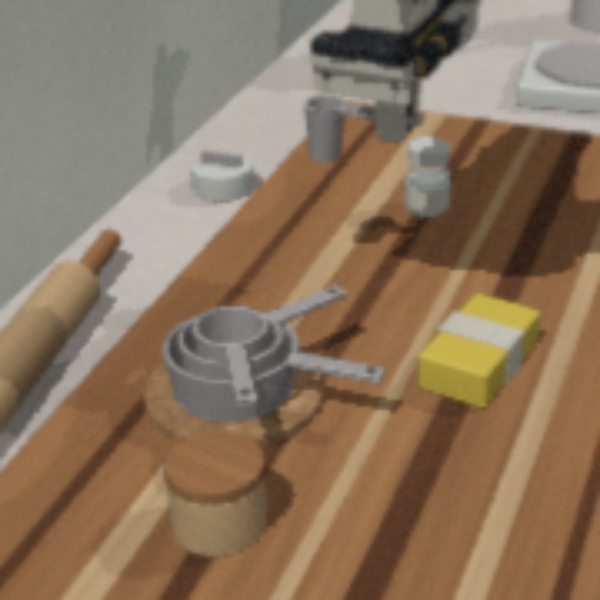

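All three cups are nested level: cup_3's rim is at (230,330), and the handles are well apart. Cup_4 is in the gripper at (323,130).

```bash
python3 -m inch '.02 -.274 0 -.004 0;0 -.274 0 -.004 0;0 -.274 0 0 0;0 -.274 0 0 0;0 -.274 0 0 0;0 0 0 0 0;0 0 0 0 0;0 0 0 0 0'; python3 plan.py .6115 .108 .084 0;python3 - <<'E'
from h import *
d=capture('side'); cv2.imwrite('pics/l.png',cv2.resize(d['color'][100:280,150:330],(600,600)));print(ray(d,[(218.7,199)],.094),ray(d,[(150+230*.3-.35,100+130*.3)],.15))
E
```

```text
time_s: 33.7
tcp_pos: [0.6122, 0.1074, 0.1716]
eef_rot: [180.0, 0.0, -0.1]
contact_force: [-0.1, 0.3, 0.4]
gripper_width: 0.0129
gripper_force: 60.0
t 33.7 p [0.6122 0.1074 0.1716] rpy [ 1.8e+02  0.0e+00 -1.0e-01] w 0.0129 q6 62.0 q1 27.9
spin -0.0003 shift [-0.005 -0.004  0.584]
[[0.67091928 0.11728568 0.094     ]] [[ 0.76649408 -0.10803292  0.15      ]]
```

View pics/l.png

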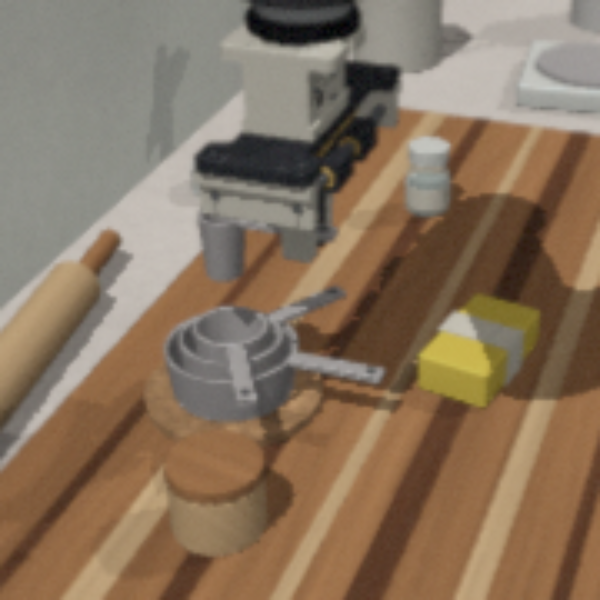

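```bash
python3 - <<'E'
from h import *
d=capture('side')
a=np.linspace(0,2*np.pi,60)
for n,r,z in((1,.052,.078),(2,.04,.086),(3,.029,.094)):
    p=proj(d,np.c_[.676+r*np.cos(a),.108+r*np.sin(a),0*a+z]);p=(p-[150,100]+.35)/.3
    print(n,p.min(0).round(),p.max(0).round())
# side-view rim 3 : bright edge rows/cols printed along the vertical/horizontal through the expected centre
g=cv2.cvtColor(d['color'],cv2.COLOR_BGR2GRAY)
print('row198 col198..240',g[198,195:243].tolist());print('col217 row188..220',g[186:222,217].tolist())
E
```

```text
1 [162. 306.] [298. 380.]
2 [177. 305.] [282. 362.]
3 [191. 304.] [267. 345.]
row198 col198..240 [115, 115, 116, 116, 116, 115, 121, 133, 138, 130, 135, 102, 101, 127, 102, 85, 90, 100, 105, 112, 112, 113, 116, 123, 125, 127, 129, 130, 128, 126, 129, 124, 122, 131, 144, 100, 88, 121, 141, 119, 126, 142, 130, 91, 65, 63, 64, 65]
col217 row188..220 [115, 111, 100, 90, 81, 96, 150, 124, 121, 121, 119, 119, 116, 116, 117, 117, 125, 157, 120, 122, 124, 117, 119, 123, 116, 116, 111, 114, 144, 112, 108, 106, 110, 111, 107, 109]
```

The observed cup_3 rim matches its expected outline within about 1 px, so the nest is centred. Lowering cup_4.

```bash
python3 -m inch '-.005 -.004 .13 0 0;0 0 .13 0 0;0 0 .11 0 0;0 0 .09 0 0;0 0 .06 0 0;0 0 .03 0 0;0 0 0.015 0 0;0 0 0 0 0'; python3 plan.py .6115 .108 .0845 0
```

```text
time_s: 34.8
tcp_pos: [0.6119, 0.109, 0.0873]
eef_rot: [-180.0, -0.0, -0.0]
contact_force: [-0.0, 0.4, -0.9]
gripper_width: 0.0132
gripper_force: 60.0
t 34.8 p [0.6119 0.109  0.0873] rpy [-180.   -0.   -0.] w 0.0132 q6 61.9 q1 28.1
spin -0.0001 shift [-0.003  0.007  0.019]
```

```bash
python3 -m inch '0 .004 .01 0 0;0 0 .009 0 0;0 0 0 0 0;0 0 0 0 .35;0 0 0 0 .35;0 0 0 0 .35;0 0 0 0 .35;0 0 0 0 .35';python3 -m inch '0 0 -.15 0 .35;0 0 -.25 0 .35;0 0 -.25 0 .35;-.25 .25 0 0 .6;-.2 .25 0 0 .6;-.2 .25 0 0 .6;0 .25 0 0 .6;0 0 0 0 .6'; python3 plan.py; python3 - <<'E'
from h import *
c=capture('top');d=capture('side'); cv2.imwrite('pics/m.png',np.hstack([cv2.resize(c['color'][120:220,150:270],(400,333)),cv2.resize(d['color'][160:260,170:290],(400,333))]))
E
```

```text
time_s: 35.8
tcp_pos: [0.6117, 0.1083, 0.0842]
eef_rot: [180.0, 0.0, -0.0]
contact_force: [0.3, 0.3, -0.3]
gripper_width: 0.0303
gripper_force: 0.0
time_s: 36.8
tcp_pos: [0.5136, -0.0434, 0.1821]
eef_rot: [-180.0, -0.0, -0.2]
contact_force: [-0.0, 0.6, -0.3]
gripper_width: 0.0526
gripper_force: 0.0
t 36.8 p [ 0.5136 -0.0434  0.1821] rpy [-180.    -0.    -0.2] w 0.0526 q6 72.8 q1 17.0
```

View pics/m.png

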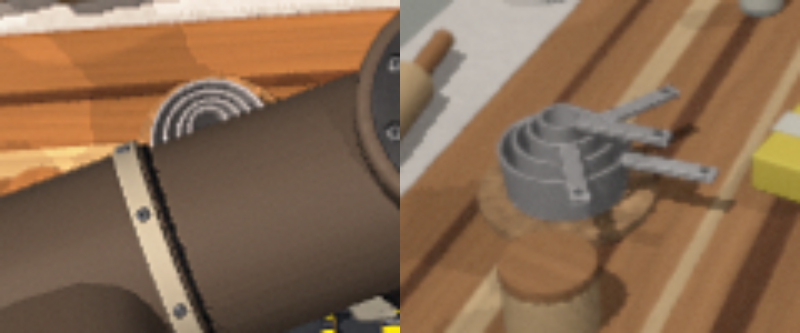

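All four cups are nested: the side panel shows even rims stepping up to cup_4 at (565,115), with the handles level. The robot is clear, so I'm handing in.

```bash
python3 -c "
from plant import *
print(close_job())"
```

```text
the job is handed in; nothing more can be done
None
```

The four cups are nested level and centred on the trivet as far as the last pictures show, the scoop, butter, salt pot and jar were left alone, and I handed the job in at about 37 s of the 115 s; the hand-in returned no verdict.

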